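Unload the pellet press

ROBOT

A 6-joint arm with a two-finger parallel gripper is mounted at the origin on the work surface. World frame = base frame: x ahead of the robot, y to its left, z up, the work surface at z = 0. Lengths are in m, angles in rad, forces in N, time in s.
With the tool pointing down it reaches from about 0.225 to 0.875 m from the base axis. Payload 3.4 kg.
Tool frame: the origin (TCP) lies at the very end of the fingers, on their centre line; the grasp point (between the pads) lies 19 mm behind it; z points along the fingers, x is the direction in which the jaws open and shut, and the axes are right-handed (so a half turn about z gives the same grasp; the last joint's range is limited). The gripper opens to 85 mm and grips with 20 to 120 N. Pads are 22 mm wide; open, the fingers measure 114 mm over their backs; the gripper's body (76 mm by 85 mm) begins 54 mm behind the grasp point. The pads swing forward as they close: fully open they stand 13 mm farther back than shut.
Start: joints at [1.034, 0.276, 1.505, -0, 1.361, -0.121], TCP at [0.232, 0.526, 0.231] pointing down, gripper open.
Joint ranges: [-2.89, 2.89], [-0.75, 2.08], [0.22, 2.7], [-1.18, 4.32], [0.11, 2.71], [-2.7, 2.7]. Speed limits (rad/s): [2.57, 2.57, 3.14, 3.14, 3.14, 3.14].

INTERFACE

Orientations are given as a unit quaternion [w, x, y, z].
In Python, from rig import manip gives the robot as it stands.
- The arm moves only by the tool carry_out, never from a script. Its argument "series" is a list of rows, each a list of 2 entries, a list of its own where there are three numbers: the shift along the tool's x, y, z in mm, then the turn about the tool's z in degrees. A call has 1 to 10 rows; each row shifts and turns the pose as measured when the row begins, along the tool's axes as they then stand; what a row does not reach is not made up. A row lasts 1/12 s, in which the tool goes at most 41.7 mm and 7.16 degrees, less where a joint would pass 70% of its speed; a pose out of reach is approached as far as the arm can. A call is refused whole if a number of a shift passes 41.7 or a number of a turn 7.16, either way. A call with a gripper value outside its range is refused whole. "fingers" is the finger opening in mm, from 0 to 85.4, set as the call begins (left out, the last holds). The fingers move at their own pace and stop on an object; "squeeze" is the grip in N (left out, the last holds). Time passes only in rows, so rows that do not move let the fingers close. It gives the time, the measured TCP pose, the force and the opening at its end, in the units of the state.
- manip.get_state(): the state, without advancing time (a new reading comes with each control period).
- manip.get_image(name): name is "scene" or "side" or "wrist"; returns a dict with "frame" (400x640x3 uint8, blue, green, red), "K" (3x3 intrinsics, pixels), "k1" (the pictures are not rectified: a ray, as slopes to the right and down, at radius r is drawn at 1 + k1 r^2 times it, then the intrinsics apply), "rvec" (rotation vector, rad) and "tvec" (3), from world to camera coordinates, as OpenCV has them; the wrist camera has in their place "mount" (4x4, takes a point from camera to tool coordinates, whose origin is the TCP and whose axes are the tool frame's). Camera axes: x right, y down, z forward; pixel columns grow to the right and rows downward; lengths in m; the calibration is good to about 2 mm. A picture is of the moment at which its call begins: read the wrist's pose just before it. There is no depth.
- manip.sign_off(): hands the job in, once; it reports no verdict.
The state is a dict: "clock": time; "qpos": joint angles; "qd": joint speeds; "effort": joint torques, N m; "position": TCP position; "ee_rot": TCP orientation; "contact_force": force on the tool from outside, world axes, zero at the start; "moment": the same for the moment, N m; "width": finger opening in m.
Only numpy, scipy, OpenCV 4.12 (cv2) and the standard library are available. Lean on these libraries where they do the work, as an engineer would, in place of code of your own. Each camera call takes 0.05 s, during which the arm holds its last target. There are 200 camera calls.

TASK

Unload the pellet press. First dump its pressure: pull the spring knob right up so the gauge falls to zero, and let it go back down. Then back the screw off about one full turn anticlockwise with its spoked wheel, so the pad is well clear of the die, and draw the tray all the way out with the die standing upright in its seat; don't disturb the things around the press.

Things in the scene. Friction and masses are not known exactly. Their poses are not given: they have to be found in the camera images.
- press: Manual hydraulic pellet press, fixed: grey base 300 (x) x 230 (y) mm, its deck 75 mm above the bench. Origin on the bench under the upright screw's axis, z up; its front (tray side) is -x, its gauge stands at +x. In this frame (mm): pull knob at x -130, y 88; tray handle at x -162, y 0; parked upright pump handle, 24 mm thick, at x 110, y -135, up to z 212.
- crosshead (a point): Middle of the top of the grey crosshead through which the screw passes: 62 (x) x 175 (y) mm, 205 to 240 mm above the bench, on two steel pillars 26 mm thick at press y = +-65 mm, whose nuts (36 mm across) reach up to 250 mm.
- dial (a point): Centre of the gauge's white dial. The case, 80 mm across and 32 mm thick, tilted back, stands on an upright pipe behind the screw (centre at press x 135, z 345 mm), so a gripper cannot go round the rear of the wheel.
- release (a joint): Spring pull knob of the pressure dump valve: black mushroom head 38 mm across on a 14 mm stem, upright on the deck's front left corner (left as one faces the front). Value = how far it is pulled straight up, m: 0 at rest, 0.012 at its stop. Spring 4 N at rest, 10 N at the stop; goes back down when let go. Pulled to the stop it dumps all the pressure.
- release_knob (a point): Centre of the knob's head, 33 mm above the deck at rest; the head's underside is 22 mm and its top 44 mm above the deck. A steel ferrule 34 mm across and 8 mm high surrounds the stem's foot.
- gauge (a joint): Needle of the pressure gauge, rad: 0 = fully loaded (needle near the dial's top); 2.6 = zero pressure (needle at the lower left end of the scale). Starts between 0 and 0.8. It falls as the knob is pulled (it reaches 2.6 at the knob's stop) and stays fallen when the knob goes back.
- wheel (a joint): Angle, rad, of the star wheel (cross of four spokes) on top of the screw; grows anticlockwise seen from above, which raises screw, wheel and pad by 10 mm a turn. Starts between 0 and 0.8; stops at 0 and 10.2. At 0 the spokes point along the press's +x, +y, -x, -y; at a they are turned from there by a. Takes about 4 N at 50 mm from the axis; stays where it is left.
- hub (a point): Centre of the star wheel on the screw's axis, at the height of the spokes' centre lines (290 mm above the bench with the wheel at 0). Hub 42 mm across, from 20 mm below to 18 mm above this point; four straight steel spokes 12 mm thick, 90 degrees apart, ending 86 mm from the axis.
- spoke_ball (a point): Centre of the black ball (23 mm across) at the end of one spoke, 74.5 mm from the axis; the other three spokes are the same. At wheel angle 0 this spoke points along the press's +x.
- pad (a point): Centre of the pressing face of the screw's pad, on the axis, 157.5 mm above the bench with the wheel at 0. A cup rim 42 mm across (inside 32 mm) hangs 5 mm below this face round the die's plunger, whose top is 157 mm above the bench: the tray cannot be drawn until the pad has risen.
- tray (a joint): Sliding die tray on the deck, m: 0 = fully in (die under the screw), grows as it is drawn out to the front (press -x), 0.10 at its stop. Steel plate 86 mm wide, its top 87 mm above the bench, between guides; about 2 N of friction, stays where it is left.
- tray_handle (a point): Middle of the tray's bar handle: a level round bar 12 mm thick and 68 mm long, along the press's y, 123 mm above the bench and 36 mm over the tray's plate, on a post at each end, open between and below.
- tray_seat (a point): Centre of the die's seat on the tray's top (87 mm above the bench): a ring 64 mm across inside, 5 mm high. It moves with the tray.
- die: Steel pellet die standing loose in the tray's seat: 61 mm across at the foot, 54 mm above, with a plunger 25 mm across on top, 70 mm high in all, about 0.75 kg. Origin at the centre of its underside, z up.
- jar: Bystander: amber jar 72 mm across, 110 mm high. Origin at the centre of its underside.
- mortar: Bystander: white mortar bowl 100 mm across, 55 mm high. Origin at the centre of its underside.
- spatula: Bystander: steel lab spatula 203 mm long, 16 mm wide and 8 mm high, lying on the bench. Origin under its middle, its length along x.

How it is judged:
By the outcome, as a careful person would: the job done as asked, in the order asked, and still so for the second after the job is handed in, with the robot touching nothing.
It also fails if it takes over 72 s, if anything falls off the work surface, if the arm or the gripper's body presses on something with over 40 N, if the wrist force passes 120 N, or if a joint passes its speed limit or range.

## Working session

There is one attempt and no reset: what is moved stays moved. The work goes in short steps, Python scripts to look and compute and a tool call to move; the robot and the scene stay as the last step left them, time stands still between calls to the robot, and variables do not carry over. Pictures are saved under pics/ and viewed, about 8 in all and at most 12, crops included, and the job is handed in when it is done.

Besides the shell and the picture viewer there is one more tool, called after "Request:" as name(argument=value, ...), one argument or row to a line, values as JSON. carry_out: Moves the arm, as the interface text tells. Its arguments: {"type":"object","properties":{"series":{"type":"array","items":{"type":"array"}},"fingers":{"type":"number"},"squeeze":{"type":"number"}},"required":["series"]}

```bash
mkdir -p pics; ls; python3 - <<'E'
from rig import manip
import cv2
print(manip.get_state())
for n in("scene","side"):
    d=manip.get_image(n); cv2.imwrite(f"pics/{n}0.png",d["frame"])
    print(n,d["K"],d["k1"],d["rvec"],d["tvec"])
E
```

```text
pics
{'clock': 0.0, 'qpos': array([ 1.03399590e+00,  2.76569311e-01,  1.50612143e+00, -1.29993827e-05,
        1.36068869e+00, -1.20996821e-01]), 'qd': array([ 0.0005171 , -0.00068352,  0.00134142,  0.00024287, -0.0012027 ,
        0.00175212]), 'effort': array([-9.23202679e-04, -4.16788673e+01, -2.45800066e+01, -2.81278144e-04,
        1.11676924e-02,  1.73088517e-05]), 'position': array([0.2319958 , 0.52555053, 0.23045901]), 'ee_rot': array([ 3.99518514e-04,  8.37831004e-01,  5.45928942e-01, -7.99105400e-04]), 'contact_force': array([-0.41586704, -0.32537264,  0.13576055]), 'moment': array([0.00218139, 0.01572433, 0.03015973]), 'width': 0.08494727972545163}
scene [[455.33086742   0.         329.02218273]
 [  0.         455.33086742 201.71018449]
 [  0.           0.           1.        ]] -0.1236870830857978 [ 1.20300292  2.28104265 -1.01888451] [ 0.29299118 -0.15569974  2.12566997]
side [[383.46806526   0.         311.84823394]
 [  0.         383.46806526 195.59640373]
 [  0.           0.           1.        ]] 0.01672447843907301 [ 2.38935491 -0.3421333   0.13070456] [-0.52608347  0.29779383  1.20770572]
```

View pics/scene0.png

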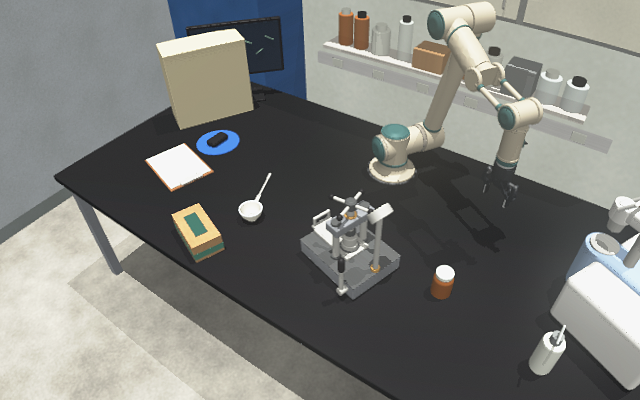

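View pics/side0.png

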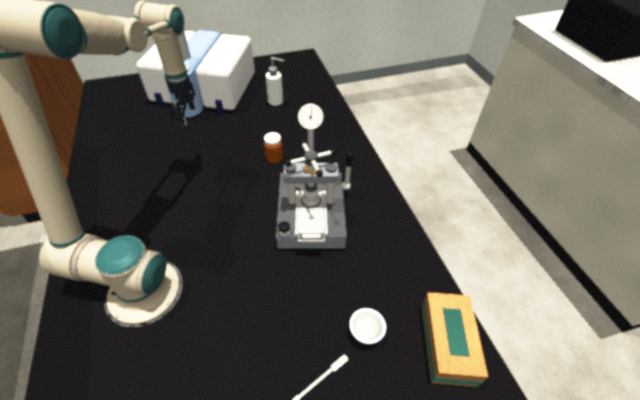

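```bash
python3 - <<'E'
import cv2
for n,(c0,c1,r0,r1) in dict(side=(265,365,95,255),scene=(295,405,185,300)).items():
    s=3.75 if n=="side" else 3.75
    im=cv2.imread(f"pics/{n}0.png")[r0:r1,c0:c1]
    im=cv2.resize(im,None,fx=s,fy=s,interpolation=cv2.INTER_CUBIC); 
    import numpy as np
    im=np.vstack([im,np.zeros((600-im.shape[0],im.shape[1],3),np.uint8)])
    globals()[n]=im
cv2.imwrite("pics/crop1.png",np.hstack([side,scene])); print(side.shape,scene.shape)
E
```

```text
(600, 375, 3) (600, 412, 3)
```

View pics/crop1.png

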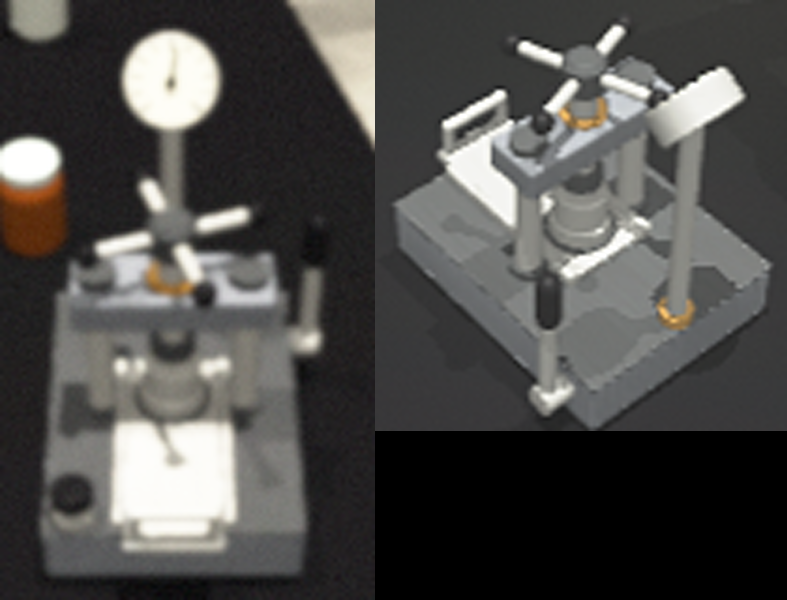

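```bash
cat > h.py <<'E'
import numpy as np,cv2
from scipy.optimize import least_squares
from scipy.spatial.transform import Rotation as R
K={'scene':((455.33,329.02,201.71),-.123687,[1.20300292,2.28104265,-1.01888451],[.29299118,-.15569974,2.12566997]),
'side':((383.468,311.848,195.596),.016724,[2.38935491,-.3421333,.13070456],[-.52608347,.29779383,1.20770572])}
def proj(n,P):
    (f,cx,cy),k1,rv,t=K[n]
    p=R.from_rotvec(rv).apply(np.atleast_2d(P))+t
    u=p[:,:2]/p[:,2:]; u=u*(1+k1*(u**2).sum(1,keepdims=True))
    return u*f+[cx,cy]
def toworld(q,P):
    P=np.atleast_2d(P)/1000.; c,s=np.cos(q[2]),np.sin(q[2])
    return np.c_[q[0]+c*P[:,0]-s*P[:,1],q[1]+s*P[:,0]+c*P[:,1],P[:,2]]
def wheelpt(a,k,r=74.5,dz=0): 
    t=a+k*np.pi/2; return [r*np.cos(t),r*np.sin(t),290+10*a/2/np.pi+dz]
E
cat > fit.py <<'E'
from h import *
cs=lambda x,y:(265+(x+.5)/3.75-.5,95+(y+.5)/3.75-.5)
cc=lambda x,y:(295+(x-374.5)/3.75-.5,185+(y+.5)/3.75-.5)
obs=[('side',cs(171,79),(135,0,345)),('side',cs(72,496),(-130,88,108)),('side',cs(97,270),(0,65,250)),('side',cs(250,268),(0,-65,250)),
('side',cs(315,228),(110,-135,205)),('side',cs(174,527),(-162,0,123)),
('scene',cc(530,135),(0,-65,250)),('scene',cc(637,70),(0,65,250)),('scene',cc(548,278),(110,-135,205)),('scene',cc(475,112),(-162,0,123)),
('scene',cc(585,60),'h'),('side',cs(171,222),'h'),
('side',cs(253,213),3),('side',cs(203,293),2),('side',cs(85,255),1),('scene',cc(512,42),2),('scene',cc(625,23),1),('scene',cc(655,95),0),('scene',cc(541,122),3)]
def res(q):
    o=[]
    for n,uv,P in obs:
        if P=='h':P=wheelpt(q[3],0,0,10)
        elif isinstance(P,int):P=wheelpt(q[3],P)
        o.append((proj(n,toworld(q,P))[0]-uv)) 
    return np.array(o)
best=min((least_squares(lambda q:res(q).ravel(),[.5,.0,y,.4],loss='soft_l1') for y in np.arange(-3,3.1,1.0)),key=lambda r:r.cost)
print(best.x,best.cost)
for o,r in zip(obs,res(best.x)):print(o[0],o[2],r.round(1))
E
python3 fit.py
```

```text
[ 0.58368306  0.13881844 -4.98892737  0.3403933 ] 9.019655862708355
side (135, 0, 345) [-0.2  1.2]
side (-130, 88, 108) [-0.4  0.2]
side (0, 65, 250) [-0.6  0.7]
side (0, -65, 250) [-0.6  1. ]
side (110, -135, 205) [ 0.6 -1.1]
side (-162, 0, 123) [-0.3 -3. ]
scene (0, -65, 250) [-0.3  0.5]
scene (0, 65, 250) [-0.2  0.8]
scene (110, -135, 205) [0.3 0.9]
scene (-162, 0, 123) [-0.  -0.3]
scene h [-0.1  0.8]
side h [0.  1.5]
side 3 [0.5 0.8]
side 2 [-0.   0.9]
side 1 [0.1 0.8]
scene 2 [0.2 0.4]
scene 1 [-0.3  0.3]
scene 0 [1.1 1.4]
scene 3 [ 0.4 -0.1]
```

```bash
sed -i "s/('side',cs(174,527),(-162,0,123)),//" fit.py; sed -i '$d' fit.py; python3 fit.py
cat >> h.py <<'E'
Q=None
def rel(P,yaw=None,q=None):
    "shift (tool mm) and turn (deg) from the present pose to a press-frame point in mm with tool x at world yaw"
    from rig import manip
    q=Q if q is None else q
    s=manip.get_state(); w,x,y,z=s['ee_rot']; Rm=R.from_quat([x,y,z,w])
    d=toworld(q,P)[0]-s['position']; M=Rm.as_matrix()
    now=np.arctan2(M[1,0],M[0,0]); yaw=q[2] if yaw is None else yaw
    t=-np.degrees((yaw-now+np.pi)%(2*np.pi)-np.pi)
    c,sn=np.cos(q[2]),np.sin(q[2]); e=s['position'][:2]-q[:2]
    print('t %.2f'%s['clock'],'shift',(M.T@d*1000).round(1),'turn %.2f'%t,'press pos',np.round([1000*(c*e[0]+sn*e[1]),1000*(-sn*e[0]+c*e[1]),1000*s['position'][2]],1),'tilt',M[:,2].round(3),'F',s['contact_force'].round(1),'w %.1f'%(1000*s['width']),'q6 %.2f'%s['qpos'][5])
E
python3 - <<'E'
import h; from fit import best
q=best.x.copy(); q[2]+=2*h.np.pi; h.Q=q; print(list(q.round(5)))
open('h.py','a').write(f"Q=np.array({list(map(float,q.round(5)))})\n")
h.rel((-130,88,200)); print(h.toworld(q,[(-130,88,108),(-162,0,123),(0,0,0)]))
E
```

```text
[0.58376323 0.13920014 1.29232474 0.34250174] 6.7596237358609335
[0.58376323 0.13920014 1.29232474 0.34250174] 6.7596237358609335
[np.float64(0.58376), np.float64(0.1392), np.float64(7.57551), np.float64(0.3425)]
t 0.10 shift [-352.2  408.5   31. ] turn -7.87 press pos [274.8 444.4 230.5] tilt [-0.001 -0.001 -1.   ] F [-0.1 -0.3 -0.2] w 85.5 q6 -0.12
[[ 0.46341804  0.03839818  0.108     ]
 [ 0.53923162 -0.01655908  0.123     ]
 [ 0.58376323  0.13920014  0.        ]]
```

Request:
carry_out(
  series=[
    [[0,0,0],-4],
    [[0,0,0],-3.9],
    [[-28,25,0],0],
    [[-28,25,0],0],
    [[-28,25,0],0],
    [[-28,25,0],0],
    [[-28,25,0],0],
    [[-28,25,0],0],
    [[-28,25,0],0],
    [[-28,25,0],0],
  ],
)

```text
clock: 0.93
position: [0.3651, 0.2518, 0.2248]
ee_rot: [-0.001, 0.792, 0.611, -0.004]
contact_force: [1.4, -0.1, -0.4]
width: 0.0852
```

```bash
python3 -c "
import h;h.rel((-130,88,200))"
```

```text
t 0.93 shift [-181.4  149.3   24.8] turn 1.29 press pos [ 48.2 241.2 224.8] tilt [-0.007 -0.003 -1.   ] F [ 1.4 -0.1 -0.4] w 85.2 q6 -0.87
```

Request:
carry_out(
  series=[
    [[-30,25,0],0.6],
    [[-30,25,0],0.6],
    [[-30,25,0],0],
    [[-30,25,0],0],
    [[-30,25,0],0],
    [[-24,19,0],0],
    [[0,0,0],0],
    [[0,0,0],0],
  ],
  fingers=62,
)

```text
clock: 1.6
position: [0.4607, 0.0273, 0.2229]
ee_rot: [0.0, 0.801, 0.599, -0.005]
contact_force: [0.3, 0.1, -0.5]
width: 0.0622
```

```bash
python3 -c "
import h,cv2,numpy as np;h.rel((-130,88,200))
from rig import manip
d=manip.get_image('wrist');cv2.imwrite('pics/w1.png',d['frame']);np.savez('w1.npz',K=d['K'],k1=d['k1'],m=d['mount'],p=manip.get_state()['position'],r=manip.get_state()['ee_rot']);print(d['K'],d['k1'],d['mount'])
"
```

```text
t 1.60 shift [11.6 -0.4 22.8] turn -0.48 press pos [-141.4   87.6  222.9] tilt [-0.008 -0.006 -1.   ] F [ 0.3  0.1 -0.5] w 62.2 q6 -1.37
[[292.22336991   0.         319.83984613]
 [  0.         292.22336991 202.95470054]
 [  0.           0.           1.        ]] -0.02381496724186467 [[ 9.99999605e-01 -3.46717572e-04 -8.18228738e-04 -3.09433467e-04]
 [ 5.92204739e-04  9.46504269e-01  3.22690748e-01 -8.33049986e-02]
 [ 6.62574441e-04 -3.22691105e-01  9.46504100e-01 -1.42703400e-01]
 [ 0.00000000e+00  0.00000000e+00  0.00000000e+00  1.00000000e+00]]
```

View pics/w1.png

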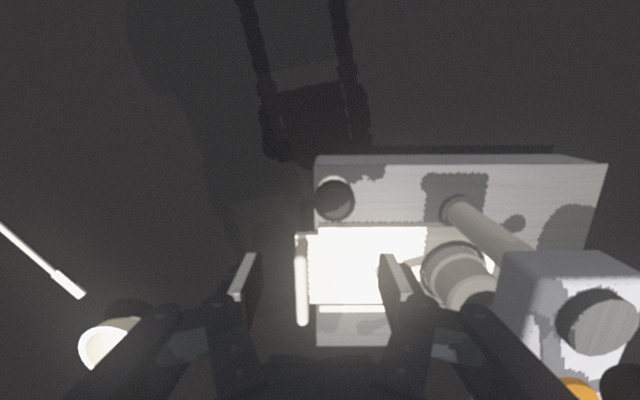

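```bash
cat >> h.py <<'E'
def wproj(f,P,q=None):
    z=np.load(f); w,x,y,zz=z['r']; M=R.from_quat([x,y,zz,w]).as_matrix()
    t=(toworld(Q if q is None else q,P)-z['p'])@M; m=z['m']; c=(t-m[:3,3])@m[:3,:3]
    u=c[:,:2]/c[:,2:]; u=u*(1+z['k1']*(u**2).sum(1,keepdims=True)); return u*z['K'][0,0]+z['K'][:2,2]
E
python3 -c "
import h
P=[(-130,88,119),(-130,88,108),(-162,34,123),(-162,-34,123),(-162,0,123),(0,65,250)]
print(h.wproj('w1.npz',P).round(1))"
```

```text
[[334.1 202.1]
 [333.7 198.4]
 [299.7 258.2]
 [301.7 317.6]
 [300.7 289.1]
 [603.6 327.5]]
```

Request:
carry_out(
  series=[
    [[11.5,-0.5,0],-0.5],
    [[0,0,20],0],
    [[0,0,25],0],
    [[0,0,25],0],
    [[0,0,20],0],
    [[0,0,0],0],
  ],
)

```text
clock: 2.15
position: [0.4624, 0.0502, 0.1315]
ee_rot: [0.0, 0.795, 0.607, -0.002]
contact_force: [0.1, 0.4, -0.2]
width: 0.062
```

```bash
python3 -c "
import h;h.rel((-130,88,88))"
```

```text
t 2.15 shift [-11.    4.2  43.6] turn 0.74 press pos [-118.9   92.2  131.5] tilt [-0.003 -0.002 -1.   ] F [ 0.1  0.4 -0.2] w 62.0 q6 -1.34
```

Request:
carry_out(
  series=[
    [[-11,4,0],0.7],
    [[0,0,0],0],
    [[0,0,0],0],
    [[0,0,0],0],
  ],
)

```text
clock: 2.48
position: [0.4639, 0.0421, 0.1339]
ee_rot: [0.0, 0.796, 0.605, -0.0]
contact_force: [-0.9, -0.3, -0.0]
width: 0.0619
```

```bash
python3 -c "
import h;h.rel((-130,88,88))"
```

```text
t 2.48 shift [-3.7  0.6 45.9] turn 0.38 press pos [-126.3   88.6  133.9] tilt [-0.001 -0.001 -1.   ] F [-0.9 -0.3 -0. ] w 61.9 q6 -1.36
```

Request:
carry_out(
  series=[
    [[-4,0.5,5],0.3],
    [[0,0,15],0],
    [[0,0,15],0],
    [[0,0,9],0],
    [[0,0,0],0],
    [[0,0,0],0],
  ],
)

```text
clock: 2.98
position: [0.4681, 0.0363, 0.0932]
ee_rot: [0.005, 0.799, 0.602, 0.005]
contact_force: [-0.7, -0.3, 0.4]
width: 0.062
```

```bash
python3 -c "
import h;h.rel((-130,88,88))"
```

```text
t 2.98 shift [ 0.7 -5.1  5.1] turn -0.07 press pos [-130.7   82.9   93.2] tilt [ 0.013 -0.002 -1.   ] F [-0.7 -0.3  0.4] w 62.0 q6 -1.36
```

Request:
carry_out(
  series=[
    [[0.5,-4,3],0],
    [[0,0,0],0],
    [[0,0,0],0],
  ],
)

```text
clock: 3.23
position: [0.4653, 0.0375, 0.0915]
ee_rot: [0.006, 0.799, 0.601, 0.006]
contact_force: [0.6, -0.1, 0.8]
width: 0.0621
```

```bash
python3 -c "
import h;h.rel((-130,88,88))"
```

```text
t 3.23 shift [ 0.3 -2.1  3.4] turn -0.12 press pos [-130.3   86.    91.5] tilt [ 0.016 -0.002 -1.   ] F [ 0.6 -0.1  0.8] w 62.1 q6 -1.36
```

Request:
carry_out(
  series=[
    [[0,-2,2],0],
    [[0,0,0],0],
    [[0,0,0],0],
    [[0,0,0],0],
    [[0,0,0],0],
    [[0,0,0],0],
  ],
  fingers=20,
  squeeze=60,
)

```text
clock: 3.73
position: [0.4639, 0.039, 0.0908]
ee_rot: [0.006, 0.799, 0.601, 0.007]
contact_force: [-0.1, 0.2, 0.3]
width: 0.0356
```

```bash
python3 -c "
import h;h.rel((-130,88,88))"
```

```text
t 3.73 shift [-0.7 -0.4  2.8] turn -0.09 press pos [-129.3   87.7   90.8] tilt [ 0.019 -0.001 -1.   ] F [-0.1  0.2  0.3] w 35.6 q6 -1.36
```

Request:
carry_out(
  series=[
    [[0,0,-3],0],
    [[0,0,-4],0],
    [[0,0,-4],0],
    [[0,0,-4],0],
    [[0,0,-3],0],
  ],
)

```text
clock: 4.15
position: [0.4634, 0.039, 0.1033]
ee_rot: [0.005, 0.799, 0.601, 0.006]
contact_force: [14.3, 0.3, -51.8]
width: 0.0357
```

```bash
python3 -c "
import h;h.rel((-130,88,88))"
```

```text
t 4.15 shift [-0.7 -0.1 15.3] turn -0.12 press pos [-129.4   88.2  103.3] tilt [ 0.017 -0.001 -1.   ] F [ 14.3   0.3 -51.8] w 35.7 q6 -1.36
```

Request:
carry_out(
  series=[
    [[0,0,0],0],
    [[0,0,3],0],
    [[0,0,4],0],
    [[0,0,4],0],
    [[0,0,2],0],
    [[0,0,0],0],
  ],
)

```text
clock: 4.65
position: [0.4638, 0.039, 0.0917]
ee_rot: [0.005, 0.799, 0.601, 0.006]
contact_force: [0.2, 0.8, -5.3]
width: 0.0353
```

```bash
python3 -c "
import h;h.rel((-130,88,88))
import cv2,numpy as np
from rig import manip
d=manip.get_image('side')['frame'];cv2.imwrite('pics/s2.png',cv2.resize(d[95:255,265:365],None,fx=3.75,fy=3.75,interpolation=2))"
```

```text
t 4.65 shift [-0.7 -0.3  3.7] turn -0.11 press pos [-129.3   87.8   91.7] tilt [ 0.016 -0.001 -1.   ] F [ 0.2  0.8 -5.3] w 35.3 q6 -1.36
```

View pics/s2.png

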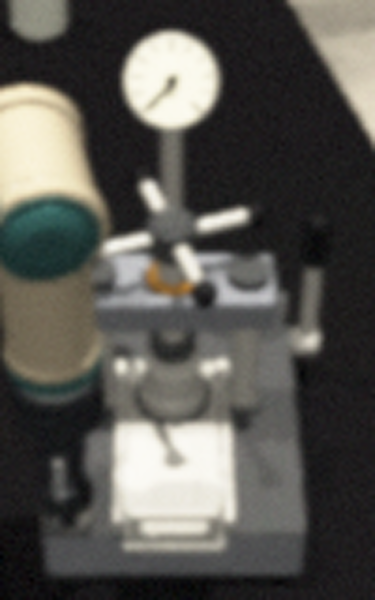

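Request:
carry_out(
  series=[
    [[0,0,0],0],
    [[0,0,0],0],
    [[0,0,0],0],
    [[0,0,-25],0],
    [[0,0,-35],0],
    [[0,0,-35],0],
    [[0,0,-35],0],
    [[0,0,-35],0],
    [[0,0,-35],0],
    [[0,0,-30],0],
  ],
  fingers=65,
)

```text
clock: 5.53
position: [0.4548, 0.0384, 0.3272]
ee_rot: [0.001, 0.799, 0.601, -0.001]
contact_force: [1.5, -0.4, -0.6]
width: 0.0646
```

```bash
python3 -c "
import h;h.rel((18,45,335))"
```

```text
t 5.53 shift [150.5  50.8  -8.1] turn -0.18 press pos [-132.3   96.3  327.2] tilt [-0.    -0.002 -1.   ] F [ 1.5 -0.4 -0.6] w 64.6 q6 -1.36
```

Pressure is dumped (needle at lower left) and the knob is back. Next, the wheel, with closed fingers.

Request:
carry_out(
  series=[
    [[0,0,-12],0],
    [[20,6,0],0],
    [[25,9,0],0],
    [[28,9,0],0],
    [[28,9,0],0],
    [[25,9,0],0],
    [[15,5,0],0],
    [[0,0,0],0],
    [[0,0,0],0],
  ],
  fingers=0,
)

```text
clock: 6.28
position: [0.5461, 0.1639, 0.3538]
ee_rot: [0.01, 0.801, 0.599, 0.008]
contact_force: [0.0, 0.0, 0.6]
width: -0.0
```

```bash
python3 -c "
import h;h.rel((18,45,270))"
```

```text
t 6.28 shift [ 4.5 -4.1 83.7] turn -0.46 press pos [ 13.4  43.  353.8] tilt [ 0.024 -0.006 -1.   ] F [0.  0.  0.6] w -0.0 q6 -1.11
```

Request:
carry_out(
  series=[
    [[4,-4,0],-0.4],
    [[0,0,15],0],
    [[0,0,22],0],
    [[0,0,22],0],
    [[0,0,18],0],
    [[0,0,0],0],
    [[0,0,0],0],
  ],
)

```text
clock: 6.87
position: [0.5404, 0.1641, 0.2772]
ee_rot: [0.011, 0.8, 0.6, 0.008]
contact_force: [-0.0, 0.2, 0.5]
width: -0.0001
```

```bash
python3 -c "
import h;h.rel((18,45,270))"
```

```text
t 6.87 shift [6.  3.3 7.3] turn -0.24 press pos [ 12.   48.5 277.2] tilt [ 0.026 -0.007 -1.   ] F [-0.   0.2  0.5] w -0.1 q6 -1.11
```

Request:
carry_out(
  series=[
    [[-6,0.5,5],0],
    [[-6,0,0],0],
    [[-12,1.6,0],0],
    [[-12,5,0],0],
    [[-10,8,0],0],
    [[-8,10,0],0],
    [[-5,12,0],0],
  ],
)

```text
clock: 7.45
position: [0.5554, 0.1058, 0.2783]
ee_rot: [-0.0, 0.798, 0.602, 0.018]
contact_force: [-4.5, 5.4, -2.0]
width: -0.0003
```

```bash
python3 -c "
import h;h.rel((-48,0,270))"
```

```text
t 7.45 shift [-8.4 17.9  8.5] turn -0.01 press pos [-39.9  18.1 278.3] tilt [ 0.028  0.022 -0.999] F [-4.5  5.4 -2. ] w -0.3 q6 -1.24
```

Request:
carry_out(
  series=[
    [[-7,7,2],0],
    [[-3,13,2],0],
    [[1,13,2],0],
    [[4,12,1],0],
    [[0,0,0],0],
    [[0,0,0],0],
  ],
)

```text
clock: 7.95
position: [0.588, 0.087, 0.2773]
ee_rot: [-0.008, 0.799, 0.601, 0.013]
contact_force: [-0.4, 0.0, 0.2]
width: 0.0004
```

```bash
python3 -c "
import h;h.rel((-40,-24,270))"
```

```text
t 7.95 shift [8.8 5.5 7.6] turn -0.11 press pos [-49.  -18.5 277.3] tilt [ 0.011  0.029 -1.   ] F [-0.4  0.   0.2] w 0.4 q6 -1.28
```

Request:
carry_out(
  series=[
    [[0,0,-22],0],
    [[0,0,-24],0],
    [[12,-18,-4],0],
    [[18,-24,0],0],
    [[13,-18,0],0],
    [[0,0,0],0],
    [[0,0,0],0],
  ],
)

```text
clock: 8.53
position: [0.5407, 0.1401, 0.336]
ee_rot: [-0.003, 0.8, 0.599, 0.017]
contact_force: [0.1, -0.3, 0.2]
width: 0.0002
```

```bash
python3 -c "
import h;h.rel((-4,48,275))
import cv2,numpy as np
from rig import manip
d=manip.get_image('side')['frame'][140:200,275:365];e=manip.get_image('scene')['frame'][180:240,310:400];cv2.imwrite('pics/s3.png',cv2.resize(np.vstack([d,e]),None,fx=5,fy=5,interpolation=2))"
```

```text
t 8.53 shift [ 5.1 -7.4 61.1] turn -0.37 press pos [-11.   41.7 336. ] tilt [ 0.024  0.025 -0.999] F [ 0.1 -0.3  0.2] w 0.2 q6 -1.17
```

View pics/s3.png

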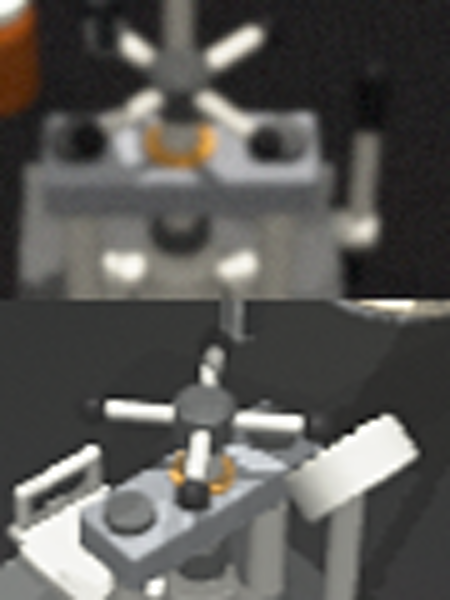

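```bash
cat >> h.py <<'E'
def wheelfit(obs,full=(0,9)):
    c=[]
    for a in np.arange(full[0],full[1],.01):
        S=0
        for n,uv in obs:
            S+=min(np.hypot(*(proj(n,toworld(Q,wheelpt(a,k)))[0]-uv)) for k in range(4))
        c.append((S/len(obs),a))
    c.sort(); return [(round(x,2),round(y,2)) for x,y in c[:4]]
E
python3 -c "
import h;print(h.wheelfit([('side',(291.6,167.6)),('side',(329,168.2)),('scene',(328.6,201.2)),('scene',(348,218.6)),('scene',(372.2,204.6))],(1.6,3.2)))"
```

```text
[(np.float64(0.84), np.float64(2.31)), (np.float64(0.86), np.float64(2.32)), (np.float64(0.89), np.float64(2.3)), (np.float64(0.91), np.float64(2.33))]
```

Request:
carry_out(
  series=[
    [[8,-6,0],-0.4],
    [[0,0,10],0],
    [[0,0,20],0],
    [[0,0,18],0],
    [[0,0,10],0],
    [[0,0,0],0],
  ],
)

```text
clock: 9.13
position: [0.5414, 0.1482, 0.273]
ee_rot: [-0.002, 0.799, 0.6, 0.017]
contact_force: [-0.4, -0.1, -0.2]
width: 0.0
```

```bash
python3 -c "
import h;h.rel((-12,46,276))"
```

```text
t 9.13 shift [-8.9 -2.7 -3.3] turn -0.21 press pos [ -3.   43.2 273. ] tilt [ 0.025  0.023 -0.999] F [-0.4 -0.1 -0.2] w 0.0 q6 -1.16
```

Request:
carry_out(
  series=[
    [[-10,-3,0],0],
    [[-12,4,0],0],
    [[-11,8,1],0],
    [[-9,10,1],0],
    [[-6,12,1],0],
    [[-3,13,1],0],
    [[1,13,1],0],
  ],
)

```text
clock: 9.72
position: [0.5743, 0.0884, 0.2682]
ee_rot: [-0.015, 0.798, 0.602, 0.018]
contact_force: [-5.8, 2.8, 1.6]
width: -0.0001
```

```bash
python3 -c "
import h;h.rel((-42,-24,276))"
```

```text
t 9.72 shift [ 9.7 19.1 -7.4] turn -0.04 press pos [-51.4  -4.9 268.2] tilt [ 0.01   0.045 -0.999] F [-5.8  2.8  1.6] w -0.1 q6 -1.29
```

Request:
carry_out(
  series=[
    [[4,13,-2],0],
    [[8,12,-2],0],
    [[10,10,-1],0],
    [[8,6,0],0],
    [[0,0,0],0],
    [[0,0,0],0],
  ],
)

```text
clock: 10.22
position: [0.6113, 0.0959, 0.2724]
ee_rot: [-0.021, 0.8, 0.6, 0.003]
contact_force: [0.0, 1.0, -0.2]
width: -0.0001
```

```bash
python3 -c "
import h;h.rel((-29,-38,276))"
```

```text
t 10.22 shift [ 5.2 -0.5 -3.4] turn -0.32 press pos [-34.1 -38.3 272.4] tilt [-0.021  0.038 -0.999] F [ 0.   1.  -0.2] w -0.1 q6 -1.27
```

Request:
carry_out(
  series=[
    [[0,0,-24],0],
    [[0,0,-28],0],
    [[0,-22,-8],0],
    [[5,-28,0],0],
    [[5,-26,0],0],
    [[3,-8,0],0],
    [[0,0,0],0],
    [[0,0,0],0],
  ],
)

```text
clock: 10.88
position: [0.535, 0.1229, 0.3413]
ee_rot: [-0.016, 0.802, 0.597, 0.007]
contact_force: [-0.0, 0.4, -0.0]
width: 0.0001
```

```bash
python3 -c "
import h;h.rel((-18,44,276))
import cv2,numpy as np
from rig import manip
d=manip.get_image('side')['frame'][140:200,275:365];e=manip.get_image('scene')['frame'][180:240,310:400];cv2.imwrite('pics/s4.png',cv2.resize(np.vstack([d,e]),None,fx=5,fy=5,interpolation=2))"
```

```text
t 10.88 shift [ 9.  -0.6 65.6] turn -0.67 press pos [-29.1  42.4 341.3] tilt [-0.008  0.035 -0.999] F [-0.   0.4 -0. ] w 0.1 q6 -1.20
```

View pics/s4.png

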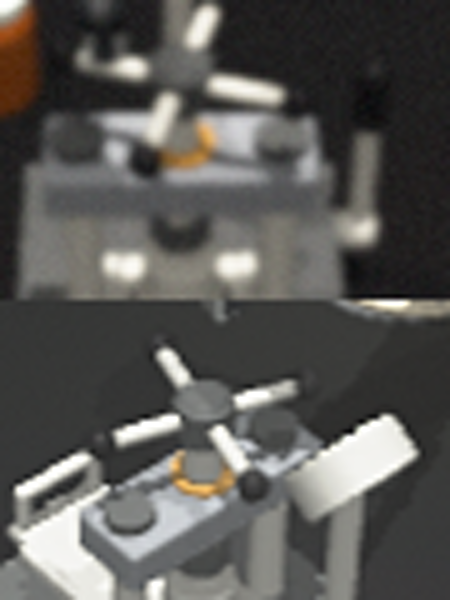

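```bash
python3 -c "
import h;print(h.wheelfit([('side',(303.6,171.6)),('side',(333,160)),('scene',(330.6,208)),('scene',(360.2,217)),('scene',(371.2,196)),('scene',(341.6,188.6))],(3.6,5.1)))"
```

```text
[(np.float64(0.66), np.float64(4.42)), (np.float64(0.68), np.float64(4.43)), (np.float64(0.7), np.float64(4.41)), (np.float64(0.75), np.float64(4.44))]
```

Request:
carry_out(
  series=[
    [[8,-1,0],-0.6],
    [[0,0,12],0],
    [[0,0,20],0],
    [[0,0,20],0],
    [[0,0,10],0],
    [[0,0,0],0],
  ],
)

```text
clock: 11.48
position: [0.5441, 0.133, 0.2748]
ee_rot: [-0.016, 0.799, 0.601, 0.009]
contact_force: [-0.4, -0.4, -0.5]
width: -0.0
```

```bash
python3 -c "
import h;h.rel((-24,42,276))"
```

```text
t 11.48 shift [-7.1 -5.5 -1.3] turn -0.16 press pos [-16.9  36.5 274.8] tilt [-0.005  0.036 -0.999] F [-0.4 -0.4 -0.5] w -0.0 q6 -1.20
```

Request:
carry_out(
  series=[
    [[-9,-2,0],0],
    [[-9,4,0],0],
    [[-8,10,0],0],
    [[-5,12,0],0],
    [[-3,13,0],0],
    [[1,13,0],0],
    [[5,12,0],0],
    [[8,11,0],0],
  ],
)

```text
clock: 12.15
position: [0.6001, 0.0926, 0.2742]
ee_rot: [-0.03, 0.798, 0.602, 0.001]
contact_force: [-7.3, -0.7, 1.1]
width: -0.0003
```

```bash
python3 -c "
import h;h.rel((-24,-42,276))"
```

```text
t 12.15 shift [16.4 13.4 -1.8] turn -0.09 press pos [-40.3 -28.5 274.2] tilt [-0.034  0.049 -0.998] F [-7.3 -0.7  1.1] w -0.3 q6 -1.29
```

Request:
carry_out(
  series=[
    [[9,10,0],0],
    [[11,8,0],0],
    [[12,4,0],0],
    [[12,1,0],0],
    [[4,0,0],0],
    [[0,0,0],0],
    [[0,0,0],0],
  ],
)

```text
clock: 12.73
position: [0.6349, 0.1171, 0.2761]
ee_rot: [-0.028, 0.801, 0.598, -0.01]
contact_force: [-0.3, 0.1, 0.0]
width: 0.0004
```

```bash
python3 -c "
import h;h.rel((-3,-48,276))
import cv2,numpy as np
from rig import manip
d=manip.get_image('side')['frame'][140:200,275:365];e=manip.get_image('scene')['frame'][180:240,310:400];cv2.imwrite('pics/s5.png',cv2.resize(np.vstack([d,e]),None,fx=5,fy=5,interpolation=2))"
```

```text
t 12.73 shift [ 4.1 -7.2  0.6] turn -0.56 press pos [ -7.2 -55.2 276.1] tilt [-0.049  0.033 -0.998] F [-0.3  0.1  0. ] w 0.4 q6 -1.23
```

View pics/s5.png

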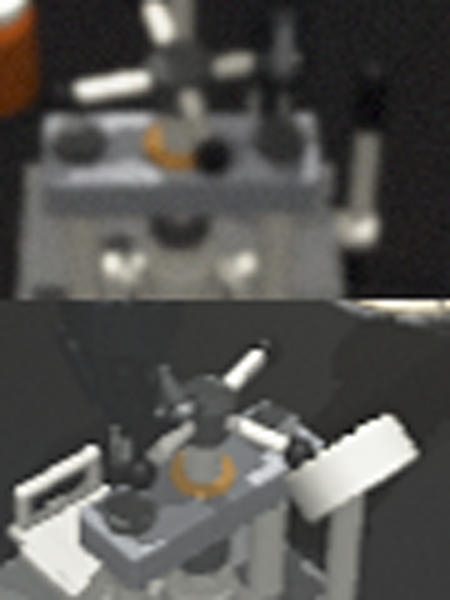

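```bash
python3 -c "
import h;print(h.wheelfit([('side',(317.2,170.6)),('side',(287.6,157.2)),('scene',(370,208.6)),('scene',(362,189.6)),('scene',(337,214))],(5.7,7.2)))"
```

```text
[(np.float64(1.4), np.float64(6.56)), (np.float64(1.41), np.float64(6.55)), (np.float64(1.42), np.float64(6.57)), (np.float64(1.43), np.float64(6.54))]
```

Request:
carry_out(
  series=[
    [[0,0,-20],0],
    [[0,0,-28],0],
    [[-10,-4,-20],0],
    [[-28,-10,0],0],
    [[-30,-10,0],0],
    [[-30,-10,0],0],
    [[-30,-10,0],0],
    [[-20,-8,0],0],
    [[0,0,0],0],
    [[0,0,0],0],
  ],
)

```text
clock: 13.67
position: [0.5451, -0.0175, 0.3501]
ee_rot: [-0.025, 0.801, 0.599, -0.003]
contact_force: [0.2, 0.5, 0.8]
width: -0.0001
```

```bash
python3 -c "
import h;h.rel((-162,0,200))"
```

```text
t 13.67 shift [ -4.5   0.5 150.2] turn -0.49 press pos [-161.3   -5.9  350.1] tilt [-0.034  0.036 -0.999] F [0.2 0.5 0.8] w -0.1 q6 -1.46
```

Request:
carry_out(
  series=[
    [[-4,0.5,0],-0.5],
    [[0,0,25],0],
    [[0,0,30],0],
    [[0,0,30],0],
    [[0,0,30],0],
    [[0,0,25],0],
    [[0,0,0],0],
    [[0,0,0],0],
  ],
  fingers=45,
)

```text
clock: 14.33
position: [0.5485, -0.0125, 0.2086]
ee_rot: [-0.021, 0.795, 0.606, 0.004]
contact_force: [0.1, 0.5, 0.7]
width: 0.045
```

```bash
python3 -c "
import h,cv2,numpy as np;h.rel((-162,0,106))
from rig import manip
s=manip.get_state();d=manip.get_image('wrist');cv2.imwrite('pics/w2.png',d['frame']);np.savez('w2.npz',K=d['K'],k1=d['k1'],m=d['mount'],p=s['position'],r=s['ee_rot'])
print(h.wproj('w2.npz',[(-162,34,123),(-162,0,123),(-162,-34,123),(-130,88,119)]).round(1))"
```

```text
t 14.33 shift [ -9.6  -5.1 102.5] turn 0.56 press pos [-155.6   -7.8  208.6] tilt [-0.018  0.038 -0.999] F [0.1 0.5 0.7] w 45.0 q6 -1.48
[[309.4 161.8]
 [309.4 202.9]
 [309.5 240.6]
 [351.7  90. ]]
```

View pics/w2.png

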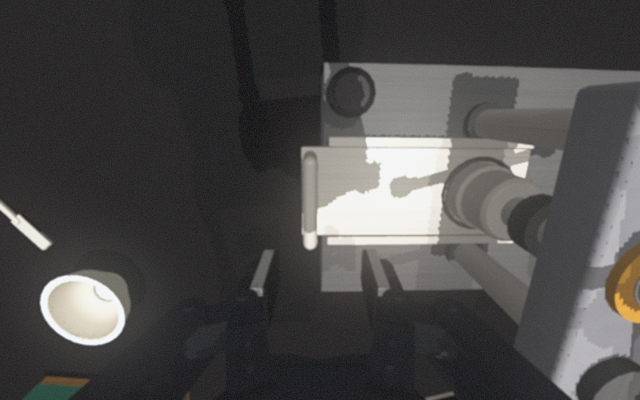

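Request:
carry_out(
  series=[
    [[-8,-4,0],0.5],
    [[0,0,15],0],
    [[0,0,20],0],
    [[0,0,15],0],
    [[0,0,0],0],
    [[0,0,0],0],
  ],
)

```text
clock: 14.88
position: [0.5492, -0.0203, 0.1686]
ee_rot: [-0.012, 0.798, 0.603, 0.011]
contact_force: [0.6, -0.7, 0.9]
width: 0.0449
```

```bash
python3 -c "
import h;h.rel((-162,0,104))"
```

```text
t 14.88 shift [ -1.2 -10.2  64.7] turn 0.12 press pos [-162.9  -10.6  168.6] tilt [ 0.003  0.033 -0.999] F [ 0.6 -0.7  0.9] w 44.9 q6 -1.49
```

Request:
carry_out(
  series=[
    [[-1,-8,0],0],
    [[0,-2,15],0],
    [[0,0,20],0],
    [[0,0,15],0],
    [[0,0,0],0],
    [[0,0,0],0],
  ],
)

```text
clock: 15.38
position: [0.5437, -0.0189, 0.1286]
ee_rot: [-0.005, 0.798, 0.603, 0.017]
contact_force: [0.2, 1.2, 0.3]
width: 0.0449
```

```bash
python3 -c "
import h;h.rel((-162,0,104))"
```

```text
t 15.38 shift [ 0.2 -5.2 24.6] turn 0.13 press pos [-163.    -4.9  128.6] tilt [ 0.021  0.029 -0.999] F [0.2 1.2 0.3] w 44.9 q6 -1.50
```

Request:
carry_out(
  series=[
    [[0,-4,3],0],
    [[0,-1,9],0],
    [[0,0,9],0],
    [[0,0,4],0],
    [[0,0,0],0],
    [[0,0,0],0],
  ],
)

```text
clock: 15.88
position: [0.5412, -0.0172, 0.1062]
ee_rot: [-0.002, 0.798, 0.603, 0.02]
contact_force: [-0.6, 0.7, 0.1]
width: 0.0447
```

```bash
python3 -c "
import h;h.rel((-162,0,104))"
```

```text
t 15.88 shift [-0.  -2.1  2.2] turn 0.14 press pos [-162.    -2.1  106.2] tilt [ 0.029  0.027 -0.999] F [-0.6  0.7  0.1] w 44.7 q6 -1.50
```

Request:
carry_out(
  series=[
    [[0,0,1],0],
    [[0,0,0],0],
    [[0,0,0],0],
    [[0,0,0],0],
    [[0,0,0],0],
    [[-3,0,0],0],
    [[-4,0,0],0],
  ],
  fingers=0,
  squeeze=40,
)

```text
clock: 16.47
position: [0.5401, -0.0223, 0.1053]
ee_rot: [-0.003, 0.798, 0.603, 0.021]
contact_force: [-0.0, 1.2, -0.0]
width: 0.0104
```

```bash
python3 -c "
import h;h.rel((-262,0,104))"
```

```text
t 16.47 shift [-94.7  -2.6  -2.4] turn 0.13 press pos [-167.2   -2.5  105.3] tilt [ 0.03   0.031 -0.999] F [-0.   1.2 -0. ] w 10.4 q6 -1.51
```

Request:
carry_out(
  series=[
    [[-5,0,0],0],
    [[-6,0,0],0],
    [[-6,0,0],0],
    [[-6,0,0],0],
    [[-6,0,0],0],
    [[-6,0,0],0],
    [[-6,0,0],0],
    [[-6,0,0],0],
  ],
)

```text
clock: 17.13
position: [0.5262, -0.0713, 0.1052]
ee_rot: [-0.003, 0.798, 0.603, 0.023]
contact_force: [-0.5, 3.5, 4.0]
width: 0.0107
```

```bash
python3 -c "
import h;h.rel((-262,0,104))"
```

```text
t 17.13 shift [-43.8  -2.6  -0.6] turn 0.11 press pos [-218.2   -2.5  105.2] tilt [ 0.032  0.032 -0.999] F [-0.5  3.5  4. ] w 10.7 q6 -1.61
```

Request:
carry_out(
  series=[
    [[-6,0,-0.3],0],
    [[-6,0,-0.3],0],
    [[-6,0,0],0],
    [[-6,0,0],0],
    [[-6,0,0],0],
    [[-5,0,0],0],
    [[-4,0,0],0],
    [[-3,0,0],0],
  ],
)

```text
clock: 17.8
position: [0.5146, -0.112, 0.1052]
ee_rot: [-0.006, 0.799, 0.6, 0.027]
contact_force: [5.6, 17.1, 3.7]
width: 0.0102
```

```bash
python3 -c "
import h;h.rel((-262,0,104))"
```

```text
t 17.80 shift [-1.6 -2.5  1.1] turn -0.24 press pos [-260.5   -2.5  105.2] tilt [ 0.036  0.043 -0.998] F [ 5.6 17.1  3.7] w 10.2 q6 -1.71
```

Request:
carry_out(
  series=[
    [[-3,0,0],0],
    [[-2,0,0],0],
  ],
)

```text
clock: 17.97
position: [0.5147, -0.1117, 0.1052]
ee_rot: [-0.01, 0.8, 0.598, 0.032]
contact_force: [1.0, 7.1, 4.3]
width: 0.0104
```

```bash
python3 -c "
import h;h.rel((-262,0,104))"
```

```text
t 17.97 shift [-1.9 -2.6  1.1] turn -0.44 press pos [-260.2   -2.6  105.2] tilt [ 0.04   0.055 -0.998] F [1.  7.1 4.3] w 10.4 q6 -1.72
```

Request:
carry_out(
  series=[
    [[0,0,0],0],
    [[0,0,0],0],
    [[0,0,0],0],
    [[0,0,0],0],
    [[0,0,-6],0],
    [[0,0,-12],0],
    [[0,0,-20],0],
    [[0,0,-30],0],
    [[0,0,-30],0],
    [[0,0,-30],0],
  ],
  fingers=45,
)

```text
clock: 18.8
position: [0.5035, -0.1213, 0.2289]
ee_rot: [-0.016, 0.8, 0.599, 0.024]
contact_force: [0.4, 0.6, 0.1]
width: 0.0449
```

Request:
carry_out(
  series=[
    [[-25,-20,-30],0],
    [[-30,-25,-10],0],
    [[-30,-25,0],0],
    [[-20,-10,0],0],
    [[0,0,0],0],
    [[0,0,0],0],
  ],
)

```text
clock: 19.3
position: [0.399, -0.2071, 0.2728]
ee_rot: [-0.005, 0.8, 0.6, 0.026]
contact_force: [0.2, 0.4, 0.9]
width: 0.045
```

```bash
python3 -c "
import h,cv2,numpy as np;h.rel((-262,0,104))
from rig import manip
d=manip.get_image('side')['frame'][85:285,230:390];d=cv2.resize(d,None,fx=3,fy=3,interpolation=2)
e=manip.get_image('scene')['frame'][180:310,290:400];e=cv2.resize(e,None,fx=2.8,fy=2.8,interpolation=2)
e=np.vstack([e,np.zeros((600-e.shape[0],e.shape[1],3),np.uint8)])
cv2.imwrite('pics/s6.png',np.hstack([d,e]))
print(h.proj('side',h.toworld(h.Q,[(-100,0,87),(-100,0,157),(-262,0,123)])).round(1),h.proj('scene',h.toworld(h.Q,[(-100,0,157),(-262,0,123)])).round(1))"
```

```text
t 19.30 shift [114.   77.6 176.3] turn -0.27 press pos [-383.7   82.4  272.8] tilt [ 0.036  0.039 -0.999] F [0.2 0.4 0.9] w 45.0 q6 -1.97
[[310.6 223.5]
 [310.5 210. ]
 [310.7 259.3]] [[331.8 216.5]
 [305.4 200.7]]
```

View pics/s6.png

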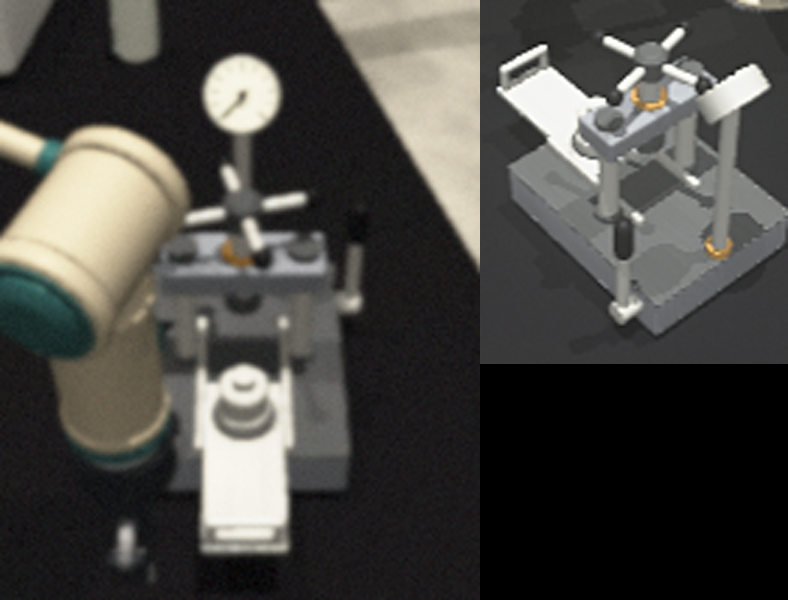

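```bash
python3 -c "
from rig import manip
print(manip.sign_off())"
```

```text
the job is handed in; nothing more can be done
None
```

The press is unloaded in the order you asked, and I handed the job in at about 19.4 s of the 72 s allowed.

- **Pressure:** I pulled the knob to its stop, about 12.5 mm up with 52 N at the wrist. I lowered it again and let go. The needle then read zero, at the lower left of the scale.
- **Screw:** Three pushes on the spokes backed the wheel off from about 0.34 to 6.56 rad, roughly 356° anticlockwise. The last angle is the least certain, with a mean fit error of 1.4 px because the gripper partly hid the wheel. The pad should be about 10 mm higher, with its rim some 6 mm above the plunger by calculation.
- **Tray:** I drew it out until it stopped moving, about 98 mm by tool position. It read 17 N on reaching the stop and did not move with a further pull.
- **Last look:** The final pictures show the tray out and the die upright in its seat. The gripper is clear of the press.

**Checks that disagreed or were missing:**
- The side camera put the tray handle and die about 3 px nearer the front than my model. The handle was off by the same amount before the pull, so I take it as a pixel-reading bias.
- The tool drifted up to about 4° off vertical, with no visible effect.
- I did not measure the jar, mortar or spatula again at the end. The tool's path stayed clear of them, and I saw no unexpected contact force.

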